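Wind the tray door shut with its reversible ratchet, then ease it off

TASK

The sliding door of the wooden tray is wound by the ratchet handle, and its red selector is set to wind the door away from the dark panel with the rubber edge. Flip the selector over and swing the handle back and forth until the door comes up tight against the rubber edge, then flip the selector back and wind the door off again by about one centimetre so that it does not jam. Move the door only with the handle, and do not disturb the jug, the tamper stand or the cups.

Things in the scene. Friction and masses are not known exactly. Their poses are not given: they have to be found in the camera images.
- pivot (a point): Point on the upright axis of the ratchet, 100 mm above the table; fixed. Its x axis points from the ratchet across the tray, away from the robot; its y axis (robot's left) is the way the door slides to meet the dark panel. A steel spindle 18 mm wide ends at 118 mm; below are a round grey housing of radius 40 mm, a pinion, and a wheel with 24 upright pins (one every 0.262 rad).
- unit: The fixed wooden tray with its ratchet; origin on the table under the ratchet axis, axes as pivot. The tray is 160 mm deep (x), 400 mm wide (y), 64 mm high, its panels reach to 85 mm; it lies 48 to 208 mm beyond the ratchet axis along +x, centred in y.
- handle (a joint): Angle of the ratchet handle, rad, counter-clockwise from above, stops at -0.75 and 0.75; at 0 it points along -x of pivot, to the robot. Growing angle moves the knob towards -y of pivot. Steel bar 26 mm wide, top at 106 mm, 169 mm long from the axis. Drag 0.45 N m: stays where left. Driving the door takes about 1 N m in all (6 N at the knob), over-running 0.5; very stiff once tight.
- knob (a point): Middle of the upright round black knob at the free end of the handle bar: 26 mm diameter, 106 to 164 mm above the table (this point at 137 mm), 165 mm from the ratchet axis. It does not spin on the bar. Its x axis points along the bar, away from the ratchet axis.
- pawl (a joint): Angle of the red selector on the handle, -0.4 to 0.4 rad; a snap spring pushes it from 0 to either end. The ratchet drives when the handle swings to the side on which the post stands and over-runs (clicks) the other way. Positive: drives as handle grows and moves the door to the panel, 30 mm per rad; negative: the reverse. Starts negative. A pawl resting on a pin reads near 0.23 and drops in as the handle moves.
- post (a point): Middle (128 mm above the table) of the selector's upright red post: 12 mm diameter, from the red lever (top at 113 mm) up to 145 mm. It turns about a pin on the bar 52 mm from the ratchet axis; the post is 50 mm farther out, about 100 mm from the axis, 19 mm to one side of the bar's centre line. Push it across to flip: about 1 N along the post's arc; the handle's drag holds the handle meanwhile.
- door_edge (a point): Middle of the leading edge of the sliding door (light wood panel 150 by 160 mm, with a dark steel strip on this edge), on top of the tray. Its y axis is the sliding direction, towards the dark panel.
- panel_edge (a point): Middle of the rubber-edged face of the dark wood panel that the door is to meet. The panel is clamped and stays put during the job, but where differs from start to start. Axes as the door's. The gap is minus the y of door_edge in this point's frame: 40 to 70 mm at the start, 0 when tight.
- jug_mid (a point): Steel milk jug, loose bystander: 84 mm diameter, 135 mm high, with a wire handle on its +x side reaching 68 mm from its axis; this point is on its axis 67 mm above the table.
- tamper_mid (a point): Black tamper stand with a tamper on it, loose bystander: 140 mm high, foot 85 mm square, 58 mm wide above a height of 57 mm, only the 40 mm wide wooden grip above 75 mm; this point is on its axis 70 mm up.
- cup1_rim (a point): Centre of the mouth of a white demitasse cup, 60 mm diameter and 58 mm high, standing in a slot of the chrome cup rack (245 by 165 mm, 48 mm high).
- cup2_rim (a point): As cup1_rim, the other cup.
- door: The sliding door with its steel rack; origin under the middle of the door panel, 80 mm behind door_edge. Not to be touched.
- panel: The clamped dark panel, 150 by 70 mm; origin at the middle of its rubber edge, underside. Not to be touched.

How it is judged (in metres and radians):
On the way, in this order (a step that is already met when the one before it is completed fails the run):
1. selector flipped to wind the door towards the panel (value of joint pawl above 0.15 rad), for 0.1 s.
2. door tight against the rubber edge (y of door_edge in the frame of panel_edge above -0.002 m), for 0.1 s.
3. selector flipped back (value of joint pawl below -0.15 rad), for 0.1 s.
At the end, for the whole second after the job is handed in: The door stands 5 to 18 mm clear of the rubber edge, the selector is back on its first side (below -0.15 rad), and the handle is at rest and released (y of door_edge in the frame of panel_edge between -0.018 and -0.005 m and value of joint pawl below -0.15 rad and velocity of joint handle between -0.05 and 0.05 rad/s); the robot touches nothing.
It fails at once if the robot presses on the door or the dark panel (more than 2 N) (contact force between any of the arm, the fingers and door above 2 N or contact force between any of the arm, the fingers and panel above 2 N).
It fails at once if the jug is pushed more than 15 mm or tipped (distance of jug_mid from where it was at the start of the episode above 0.015 m or angle between jug_mid's own z axis and vertical above 0.25 rad).
It fails at once if the tamper stand is pushed more than 15 mm or tipped (distance of tamper_mid from where it was at the start of the episode above 0.015 m or angle between tamper_mid's own z axis and vertical above 0.25 rad).
It fails at once if a cup is moved more than 15 mm (distance of any of cup1_rim, cup2_rim from where it was at the start of the episode above 0.015 m).
It also fails if it takes over 67 s, if anything falls off the work surface, if the arm or the gripper's body presses on something with over 40 N, if the wrist force passes 120 N, or if a joint passes its speed limit or range.

ROBOT

A 7-joint arm with a two-finger parallel gripper is mounted at the origin on the work surface. World frame = base frame: x ahead of the robot, y to its left, z up, the work surface at z = 0. Lengths are in mm, angles in rad, forces in N, time in s.
With the tool pointing down it reaches from about 400 to 875 mm from the base axis. Payload 4.4 kg.
Tool frame: the origin (TCP) lies at the very end of the fingers, on their centre line; the grasp point (between the pads) lies 19 mm behind it (ctrl.grip_depth is the distance from the TCP to the grasp point, in mm); z points along the fingers, x is the direction in which the jaws open and shut, and the axes are right-handed (so a half turn about z gives the same grasp; the last joint's range is limited). The gripper opens to 85 mm and grips with 20 to 120 N. Pads are 22 mm wide; open, the fingers measure 114 mm over their backs; the gripper's body (76 mm by 85 mm) begins 54 mm behind the grasp point. The pads swing forward as they close: fully open they stand 13 mm farther back than shut.
Start: joints at [-1.237, 0.628, 0.038, 1.517, -0.027, 0.996, -0.02], TCP at [252.98, 598.764, 231.313] pointing down, gripper open.
Joint ranges: [-3.06, 3.06], [-0.37, 2.12], [-1.25, 1.32], [0.18, 2.47], [-1.1, 4.24], [0.23, 1.98], [-2.94, 2.94]. Speed limits (rad/s): [2.57, 2.57, 3.14, 3.14, 3.14, 3.14, 3.14].

INTERFACE

Orientations are given as [roll, pitch, yaw] about the fixed x, y, z axes, in that order (R = Rz(yaw) Ry(pitch) Rx(roll)).
In Python, from cell import ctrl gives the robot as it stands.
- The arm moves only by the shell command python3 -m creep 'ROWS'. ROWS is JSON, a list of rows, each an object with "hand": the opening, from 0 (shut) to 1 (fully open); "travel": the shift along the tool's x, y, z in cm, a list of three; "angular": the turn, a rotation vector about the tool's x, y, z in degrees, a list of three. In form: [{"hand": hand, "travel": [tx, ty, tz], "angular": [rx, ry, rz]}, ...]. A call has 1 to 20 rows; each row is the pose to reach, as a shift and turn from the pose measured when the call began, along the tool's axes at that moment; what a row does not reach only later rows make up. A row lasts 1/10 s, in which the tool goes at most 50 mm and 8.59 degrees, less where a joint would pass 70% of its speed; a pose out of reach is approached as far as the arm can. A call with a gripper value outside its range is refused whole. The fingers move at their own pace and stop on an object; the grip force is fixed at half the most. Time passes only in rows, so rows that repeat a pose let the fingers close. It gives the time, the measured TCP pose, the force and the opening at its end, in the units of the state.
- ctrl.read_state(): the state, without advancing time (a new reading comes with each control period).
- ctrl.get_image(name): name is "scene" or "top" or "wrist"; returns a dict with "frame" (420x560x3 uint8, red, green, blue), "fx", "fy", "cx", "cy" (pixels), "D" ([k1, k2, p1, p2, k3] as OpenCV has them; the pictures are not rectified), "origin" and "orientation" of the camera in the world. Camera axes: x right, y down, z forward; pixel columns grow to the right and rows downward; lengths in mm; the calibration is good to about 2 mm. A picture is of the moment at which its call begins. There is no depth.
- ctrl.finish_job(): hands the job in, once; it reports no verdict.
Trained networks look in the newest picture that a camera, given by its name, has taken for a name from the list of things; names that differ only in an ending like _2 or _b are one class to them, and where a whole thing is asked for, a point or a joint stands for the part that bears it (a point fixed in the world has none). Each returns a list of dicts, best first, with "confidence" (0 to 1); they miss things now and then, are a little off and sometimes report something else, mostly with a low value. They report only what shows in the picture. A call takes as long as a camera call.
- ctrl.regions_of(camera, thing): "region" (420x560 bool, what is visible of it).
- ctrl.spot_point(camera, thing): "at" ([x, y, z] in mm, in world coordinates, good to about 4 mm: a listed point, or the origin of a listed thing).
The state is a dict: "clock": time; "qpos": joint angles; "qd": joint speeds; "tau": joint torques, N m; "eef_pos": TCP position; "tool_rot": TCP orientation; "force": force on the tool from outside, world axes, zero at the start; "torque": the same for the moment, N m; "width": finger opening in mm.
Only numpy, scipy, OpenCV 4.12 (cv2) and the standard library are available. Lean on these libraries where they do the work, as an engineer would, in place of code of your own. Each camera call takes 0.05 s, during which the arm holds its last target. There are 200 camera calls.

## Working session

There is one attempt and no reset: what is moved stays moved. The work goes in short steps, Python scripts to look and compute and a shell command to move; the robot and the scene stay as the last step left them, time stands still between calls to the robot, and variables do not carry over. Pictures are saved under pics/ and viewed, about 8 in all and at most 12, crops included, and the job is handed in when it is done.

```bash
mkdir -p pics; ls; python3 - <<'E'
from cell import ctrl
import cv2,numpy as np
s=ctrl.read_state();print({k:np.round(v,3).tolist() for k,v in s.items()})
ims=[]
for c in("scene","top"):
    im=ctrl.get_image(c);cv2.imwrite(f"pics/{c}0.png",im["frame"][:,:,::-1])
    print(c,np.round(im["origin"],1),np.round(im["orientation"],3),im["fx"],im["D"])
    for t in("pivot","unit","handle","knob","pawl","post","door_edge","panel_edge","jug_mid","tamper_mid","cup1_rim","cup2_rim"):
        print(t,[(np.round(d["at"],0).tolist(),round(d["confidence"],2)) for d in ctrl.spot_point(c,t)[:2]])
E
```

```text
pics
{'clock': 0.0, 'qpos': [-1.237, 0.629, 0.038, 1.518, -0.027, 0.996, -0.02], 'qd': [-0.002, -0.001, 0.0, 0.0, 0.0, 0.001, -0.002], 'tau': [-0.0, -56.342, 1.227, -19.344, 0.011, 0.011, 0.0], 'eef_pos': [252.739, 598.17, 230.417], 'tool_rot': [-3.142, 0.002, 1.171], 'force': [-0.0, 0.587, -0.559], 'torque': [-0.011, 0.022, -0.021], 'width': 85.357}
scene [1100.5 -461.4 1011.6] [-2.506  0.005  0.926] 462.7355114430907 [-0.07743894  0.          0.          0.          0.        ]
pivot [([669.0, -71.0, 101.0], 0.68)]
unit [([668.0, -67.0, 1.0], 0.73)]Traceback (most recent call last):
  File "<stdin>", line 9, in <module>
ValueError: it knows: cup1_rim, cup2_rim, door, door_edge, jug_mid, knob, panel, panel_edge, pivot, post, tamper_mid, unit
```

View pics/scene0.png

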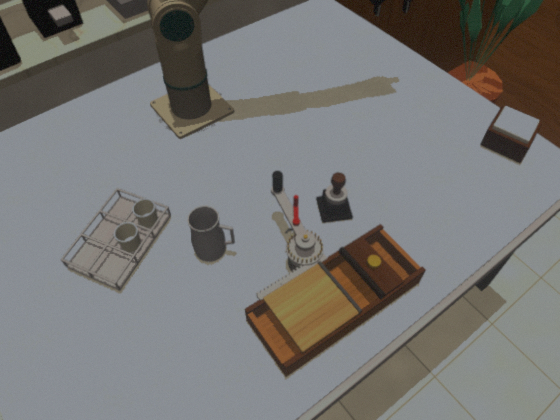

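The scene picture shows the knob at about (278,180), the red selector at (296,208), the pivot at (305,243), the jug at (207,232), the tamper at (337,195) and the cup rack at left. The door's steel strip is near (338,288) and the dark panel near (375,265).

```bash
cat > h.py <<'E'
from cell import ctrl
import cv2,numpy as np
from scipy.spatial.transform import Rotation as R
def ori(o): 
    o=np.array(o); return o if o.shape==(3,3) else R.from_euler('xyz',o).as_matrix()
def proj(im,P):
    Rm=ori(im["orientation"]); p=(np.atleast_2d(P)-im["origin"])@Rm
    K=np.array([[im["fx"],0,im["cx"]],[0,im["fy"],im["cy"]],[0,0,1.]])
    return cv2.projectPoints(p,np.zeros(3),np.zeros(3),K,np.array(im["D"]))[0].reshape(-1,2)
def ray(im,uv):
    K=np.array([[im["fx"],0,im["cx"]],[0,im["fy"],im["cy"]],[0,0,1.]])
    q=cv2.undistortPoints(np.array([[uv]],float),K,np.array(im["D"]))[0,0]
    d=ori(im["orientation"])@np.array([*q,1.]); return np.array(im["origin"]),d/np.linalg.norm(d)
def onplane(im,uv,z):
    o,d=ray(im,uv); return o+d*(z-o[2])/d[2]
def meet(r1,r2):
    A=[];b=[]
    for o,d in(r1,r2):
        M=np.eye(3)-np.outer(d,d);A.append(M);b.append(M@o)
    return np.linalg.lstsq(np.vstack(A),np.hstack(b),rcond=None)[0]
T=("pivot","unit","knob","post","door_edge","panel_edge","jug_mid","tamper_mid","cup1_rim","cup2_rim")
def spots(c,ts=T):
    return {t:[(np.round(d["at"],0).tolist(),round(d["confidence"],2)) for d in ctrl.spot_point(c,t)[:2]] for t in ts}
E
python3 - <<'E'
from h import *
ims={};S={}
for c in("scene","top"):
    im=ims[c]=ctrl.get_image(c);cv2.imwrite(f"pics/{c}1.png",im["frame"][:,:,::-1])
    S[c]=spots(c)
for t in T:
    a,b=S["scene"][t],S["top"][t]
    m=np.round(meet(ray(ims["scene"],proj(ims["scene"],a[0][0])[0]),ray(ims["top"],proj(ims["top"],b[0][0])[0]))) if a and b else None
    print(t,a,b,"tri",m)
E
```

```text
pivot [([668.0, -72.0, 100.0], 0.84)] [([668.0, -70.0, 104.0], 0.7), ([369.0, -391.0, 77.0], 0.4)] tri [668. -71. 100.]
unit [([671.0, -70.0, 2.0], 0.67)] [([671.0, -70.0, -2.0], 0.78)] tri [670. -70.   1.]
knob [([514.0, -36.0, 135.0], 0.76)] [([509.0, -31.0, 134.0], 0.62)] tri [509. -31. 127.]
post [([577.0, -29.0, 124.0], 0.44)] [([579.0, -28.0, 129.0], 0.75), ([668.0, -69.0, -3.0], 0.74)] tri [579. -29. 126.]
door_edge [([794.0, -74.0, 72.0], 0.59)] [([798.0, -68.0, 74.0], 0.71)] tri [796. -71.  73.]
panel_edge [([802.0, -17.0, 72.0], 0.93)] [([799.0, -12.0, 71.0], 0.81), ([802.0, -18.0, 62.0], 0.51)] tri [800. -13.  65.]
jug_mid [([494.0, -236.0, 68.0], 0.9)] [([491.0, -234.0, 67.0], 0.84)] tri [ 491. -235.   63.]
tamper_mid [([591.0, 100.0, 67.0], 0.95), ([803.0, -13.0, 71.0], 0.54)] [([592.0, 102.0, 67.0], 0.91)] tri [591. 101.  67.]
cup1_rim [([330.0, -320.0, 73.0], 0.68)] [([328.0, -320.0, 74.0], 0.96), ([580.0, -27.0, 131.0], 0.38)] tri [ 328. -320.   71.]
cup2_rim [([372.0, -393.0, 75.0], 0.7)] [([368.0, -389.0, 74.0], 0.71)] tri [ 367. -392.   68.]
```

View pics/top1.png

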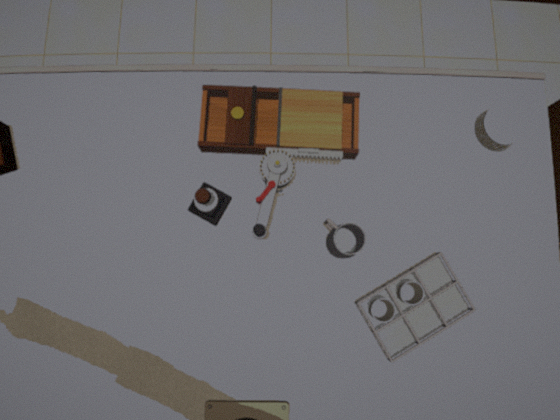

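The top view, with world x up and y to the left, shows the knob at (259,230), the post near (265,190) and the pivot at (277,165). The tamper is at (208,203), and the jug at (345,240) has its handle pointing up-left towards the knob's sweep. The post stands on the +y side, and the networks agree with the picture.

```bash
cat >> h.py <<'E'
def rel(target,yaw=None):
    s=ctrl.read_state();Rt=R.from_euler('xyz',s["tool_rot"]);d=np.array(target)-s["eef_pos"]
    out=Rt.inv().apply(d)/10
    G=R.from_euler('xyz',[np.pi,0,yaw]) if yaw is not None else Rt
    return np.round(out,2),np.round((Rt.inv()*G).as_rotvec(degrees=True),1)
E
python3 - <<'E'
from h import *
im=ctrl.get_image("top")
for t in("unit","door","panel"):
    m=ctrl.regions_of("top",t)[0]["region"].astype(np.uint8)
    c=max(cv2.findContours(m,0,2)[0],key=cv2.contourArea)
    b=cv2.boxPoints(cv2.minAreaRect(c));z=72 if t=="unit" else 84
    w=np.array([onplane(im,p,z) for p in b]);print(t,b.round().tolist(),w[:,:2].round().tolist())
P=onplane(im,(202,86),64);Q=onplane(im,(358,92),64);print(P,Q,np.arctan2(*(np.array([-1,1])*0+[-(P-Q)[0],(P-Q)[1]])))
print("jug handle",onplane(im,(324,221),110),"knob",onplane(im,(259,230),160))
print(rel([578,-28,190],np.pi/2))
E
```

```text
unit [[191.0, 234.0], [201.0, 81.0], [362.0, 92.0], [352.0, 244.0]] [[506.0, 132.0], [891.0, 122.0], [868.0, -284.0], [484.0, -252.0]]
door [[266.0, 154.0], [272.0, 85.0], [348.0, 92.0], [342.0, 161.0]] [[701.0, -43.0], [877.0, -57.0], [862.0, -247.0], [685.0, -228.0]]
panel [[224.0, 144.0], [228.0, 84.0], [256.0, 86.0], [253.0, 146.0]] [[724.0, 57.0], [877.0, 53.0], [874.0, -18.0], [720.0, -12.0]]
[881.65774984 120.29401548  64.        ] [ 870.06744999 -275.13624298   64.        ] -0.02930221496567992
jug handle [ 534.92405455 -180.49379195  110.        ] knob [508.17535533 -32.26299551 160.        ]
(array([-45.08,  54.34,   4.13]), array([ -0. ,  -0. , -22.9]))
```

```bash
python3 -m creep '[{"hand":0.45,"travel":[-4,5,0],"angular":[0,0,-5]},{"hand":0.45,"travel":[-8,9.5,0],"angular":[0,0,-10]},{"hand":0.45,"travel":[-11,13.5,0],"angular":[0,0,-15]},{"hand":0.45,"travel":[-15,18,0],"angular":[0,0,-20]},{"hand":0.45,"travel":[-45.1,54.3,2],"angular":[0,0,-22.9]},{"hand":0.45,"travel":[-45.1,54.3,2],"angular":[0,0,-22.9]},{"hand":0.45,"travel":[-45.1,54.3,2],"angular":[0,0,-22.9]},{"hand":0.45,"travel":[-45.1,54.3,2],"angular":[0,0,-22.9]},{"hand":0.45,"travel":[-45.1,54.3,2],"angular":[0,0,-22.9]},{"hand":0.45,"travel":[-45.1,54.3,2],"angular":[0,0,-22.9]},{"hand":0.45,"travel":[-45.1,54.3,2],"angular":[0,0,-22.9]},{"hand":0.45,"travel":[-45.1,54.3,2],"angular":[0,0,-22.9]},{"hand":0.45,"travel":[-45.1,54.3,2],"angular":[0,0,-22.9]},{"hand":0.45,"travel":[-45.1,54.3,2],"angular":[0,0,-22.9]},{"hand":0.45,"travel":[-45.1,54.3,2],"angular":[0,0,-22.9]},{"hand":0.45,"travel":[-45.1,54.3,2],"angular":[0,0,-22.9]}]'
python3 - <<'E'
from h import *
im=ctrl.get_image("wrist");cv2.imwrite("pics/w1.png",im["frame"][:,:,::-1])
print(spots("wrist",("post","knob","pivot")));print(im["origin"],rel([578,-28,190],np.pi/2))
E
```

```text
clock: 3.05
eef_pos: [577.9, -30.4, 211.0]
tool_rot: [-3.141, 0.001, 1.566]
force: [0.7, 0.3, -0.1]
width: 38.5
{'post': [([580.0, -29.0, 131.0], 0.76), ([672.0, -71.0, 2.0], 0.75)], 'knob': [([513.0, -29.0, 137.0], 0.58)], 'pivot': [([675.0, -69.0, 100.0], 0.84), ([798.0, -150.0, 64.0], 0.52)]}
[509.80020761 -31.1792934  354.34298963] (array([-0.24,  0.09,  2.14]), array([-0. , -0.1,  0.2]))
```

View pics/w1.png

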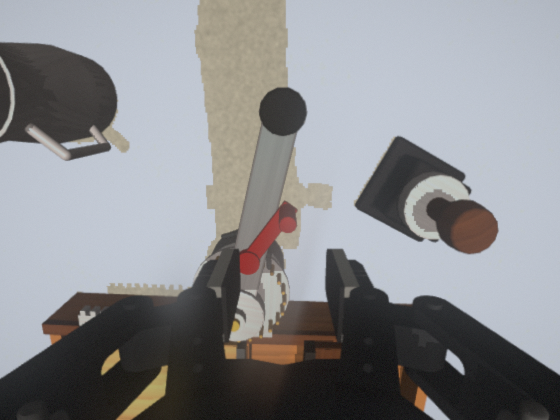

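The post shows at (288,215), centred between the fingers at columns 225 and 340. I'll descend and push it across.

```bash
python3 -m creep '[{"hand":0.45,"travel":[0.2,0,4],"angular":[0,0,0]},{"hand":0.45,"travel":[0.2,0,8.5],"angular":[0,0,0]},{"hand":0.45,"travel":[0.2,0,9],"angular":[0,0,0]},{"hand":0.45,"travel":[0.2,0,9],"angular":[0,0,0]},{"hand":0.45,"travel":[-0.8,-0.2,9],"angular":[0,0,0]},{"hand":0.45,"travel":[-1.8,-0.5,9],"angular":[0,0,0]},{"hand":0.45,"travel":[-2.8,-0.8,9],"angular":[0,0,0]},{"hand":0.45,"travel":[-3.6,-1,9],"angular":[0,0,0]},{"hand":0.45,"travel":[-4.4,-1,9],"angular":[0,0,0]},{"hand":0.45,"travel":[-4.4,-1,9],"angular":[0,0,0]},{"hand":0.45,"travel":[-4.4,-1,9],"angular":[0,0,0]},{"hand":0.45,"travel":[-4.4,-1,9],"angular":[0,0,0]}]'
python3 - <<'E'
from h import *
im=ctrl.get_image("wrist");cv2.imwrite("pics/w2.png",im["frame"][:,:,::-1])
print(spots("wrist",("post","knob","pivot")))
E
```

```text
clock: 4.45
eef_pos: [567.3, -69.1, 121.3]
tool_rot: [-3.141, -0.002, 1.574]
force: [0.1, 0.1, 0.6]
width: 38.5
{'post': [([570.0, -62.0, 128.0], 0.69)], 'knob': [([510.0, -33.0, 134.0], 0.88)], 'pivot': []}
```

View pics/w2.png

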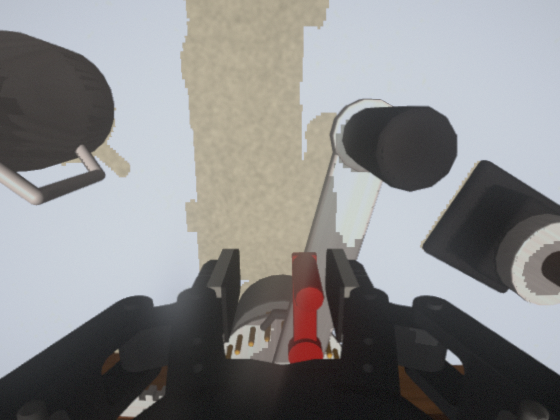

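The post has crossed the bar, to (308,298) in the image, and measures (570,-62), where the other end should be. Next I'll lift and fork the knob.

```bash
python3 -m creep '[{"hand":0.45,"travel":[0,0,-4],"angular":[0,0,0]},{"hand":0.5,"travel":[0,0,-6],"angular":[0,0,0]},{"hand":0.6,"travel":[2,-3,-6],"angular":[0,0,0]},{"hand":0.6,"travel":[3.7,-5.65,-6],"angular":[0,0,0]},{"hand":0.6,"travel":[3.7,-5.65,-6],"angular":[0,0,0]},{"hand":0.55,"travel":[3.7,-5.65,-3.5],"angular":[0,0,0]},{"hand":0.45,"travel":[3.7,-5.65,-2],"angular":[0,0,0]},{"hand":0.36,"travel":[3.7,-5.65,-2],"angular":[0,0,0]},{"hand":0.36,"travel":[3.7,-5.65,-2],"angular":[0,0,0]},{"hand":0.36,"travel":[3.7,-5.65,-2],"angular":[0,0,0]}]'
python3 - <<'E'
from h import *
im=ctrl.get_image("wrist");cv2.imwrite("pics/w3.png",im["frame"][:,:,::-1])
im=ctrl.get_image("top")
print(spots("wrist",("post","knob")),spots("top",("pivot","knob","door_edge","panel_edge")))
E
```

```text
clock: 5.65
eef_pos: [511.4, -32.4, 142.1]
tool_rot: [3.141, -0.001, 1.574]
force: [0.6, 0.0, 0.5]
width: 30.9
{'post': [([568.0, -61.0, 127.0], 0.56)], 'knob': [([511.0, -32.0, 137.0], 0.74)]} {'pivot': [([668.0, -70.0, 101.0], 0.67), ([492.0, -236.0, 71.0], 0.52)], 'knob': [], 'door_edge': [([798.0, -70.0, 75.0], 0.6), ([802.0, -13.0, 72.0], 0.54)], 'panel_edge': [([803.0, -15.0, 70.0], 0.57), ([793.0, -149.0, 67.0], 0.48)]}
```

View pics/w3.png

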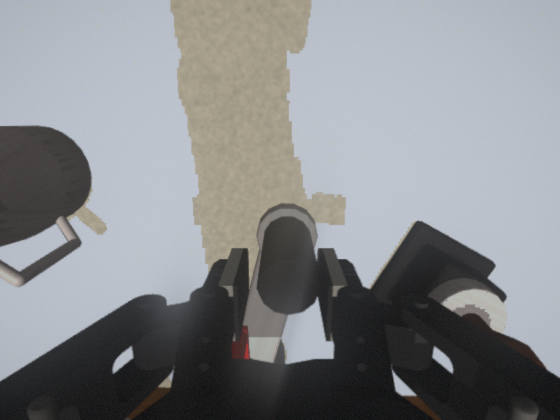

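```bash
python3 - <<'E'
import numpy as np
for w in np.arange(-.72,.5,.06):
    p=np.array([668.5,-71])+165*np.array([-np.cos(w),-np.sin(w)]); print(round(w,2),p.round(1),[round((p[1]+32.4)/10,2),round((p[0]-511.4)/10,2)])
E
```

```text
-0.72 [544.5  37.8] [np.float64(7.02), np.float64(3.31)]
-0.66 [538.2  30.2] [np.float64(6.26), np.float64(2.68)]
-0.6 [532.3  22.2] [np.float64(5.46), np.float64(2.09)]
-0.54 [527.   13.8] [np.float64(4.62), np.float64(1.56)]
-0.48 [522.1   5.2] [np.float64(3.76), np.float64(1.07)]
-0.42 [517.8  -3.7] [np.float64(2.87), np.float64(0.64)]
-0.36 [514.1 -12.9] [np.float64(1.95), np.float64(0.27)]
-0.3 [510.9 -22.2] [np.float64(1.02), np.float64(-0.05)]
-0.24 [508.2 -31.8] [np.float64(0.06), np.float64(-0.32)]
-0.18 [506.2 -41.5] [np.float64(-0.91), np.float64(-0.52)]
-0.12 [504.7 -51.2] [np.float64(-1.88), np.float64(-0.67)]
-0.06 [503.8 -61.1] [np.float64(-2.87), np.float64(-0.76)]
0.0 [503.5 -71. ] [np.float64(-3.86), np.float64(-0.79)]
0.06 [503.8 -80.9] [np.float64(-4.85), np.float64(-0.76)]
0.12 [504.7 -90.8] [np.float64(-5.84), np.float64(-0.67)]
0.18 [ 506.2 -100.5] [np.float64(-6.81), np.float64(-0.52)]
0.24 [ 508.2 -110.2] [np.float64(-7.78), np.float64(-0.32)]
0.3 [ 510.9 -119.8] [np.float64(-8.74), np.float64(-0.05)]
0.36 [ 514.1 -129.1] [np.float64(-9.67), np.float64(0.27)]
0.42 [ 517.8 -138.3] [np.float64(-10.59), np.float64(0.64)]
0.48 [ 522.1 -147.2] [np.float64(-11.48), np.float64(1.07)]
```

```bash
python3 -m creep '[{"hand":0.36,"travel":[-0.9,-0.3,0],"angular":[0,0,0]},{"hand":0.36,"travel":[-1.9,-0.5,0],"angular":[0,0,0]},{"hand":0.36,"travel":[-2.9,-0.6,0],"angular":[0,0,0]},{"hand":0.36,"travel":[-3.9,-0.6,0],"angular":[0,0,0]},{"hand":0.36,"travel":[-4.9,-0.6,0],"angular":[0,0,0]},{"hand":0.36,"travel":[-5.8,-0.5,0],"angular":[0,0,0]},{"hand":0.36,"travel":[-6.8,-0.3,0],"angular":[0,0,0]},{"hand":0.36,"travel":[-7.8,-0.1,0],"angular":[0,0,0]},{"hand":0.36,"travel":[-8.7,0.1,0],"angular":[0,0,0]},{"hand":0.36,"travel":[-9.7,0.4,0],"angular":[0,0,0]},{"hand":0.36,"travel":[-10.6,0.8,0],"angular":[0,0,0]},{"hand":0.36,"travel":[-10.6,0.8,0],"angular":[0,0,0]},{"hand":0.36,"travel":[-10.6,0.8,0],"angular":[0,0,0]}]'
python3 - <<'E'
from h import *
im=ctrl.get_image("top");cv2.imwrite("pics/t4.png",im["frame"][:,:,::-1])
im2=ctrl.get_image("scene")
print(spots("top",("knob","post","door_edge","panel_edge","jug_mid")),spots("scene",("knob","post","door_edge","panel_edge")))
f=np.concatenate([cv2.resize(i["frame"],None,fx=.7,fy=.7) for i in(im,im2)],1)[:,:,::-1];cv2.imwrite("pics/b4.png",f)
E
```

```text
clock: 7.35
eef_pos: [518.9, -139.9, 141.4]
tool_rot: [3.141, -0.0, 1.573]
force: [1.0, 0.4, 0.6]
width: 30.9
{'knob': [], 'post': [([587.0, -127.0, 130.0], 0.42)], 'door_edge': [([800.0, -53.0, 75.0], 0.58)], 'panel_edge': [], 'jug_mid': [([490.0, -233.0, 68.0], 0.64)]} {'knob': [([524.0, -142.0, 135.0], 0.92), ([795.0, -54.0, 72.0], 0.55)], 'post': [([586.0, -129.0, 122.0], 0.62), ([522.0, -141.0, 136.0], 0.32)], 'door_edge': [([792.0, -58.0, 72.0], 0.92), ([591.0, 97.0, 68.0], 0.38)], 'panel_edge': [([803.0, -13.0, 72.0], 0.94), ([670.0, -70.0, 99.0], 0.51)]}
```

View pics/b4.png

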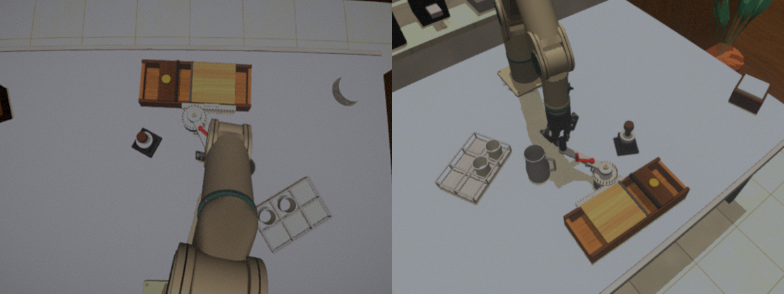

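The scene half shows the fork at the knob near (560,145), clear of the jug at (540,165). The door has moved about 17 mm towards the panel. Next comes a full back-and-forth swing.

```bash
python3 -m creep '[{"hand":0.36,"travel":[2.0,-0.6,0],"angular":[0,0,0]},{"hand":0.36,"travel":[4,-1.05,0],"angular":[0,0,0]},{"hand":0.36,"travel":[5.9,-1.3,0],"angular":[0,0,0]},{"hand":0.36,"travel":[7.9,-1.3,0],"angular":[0,0,0]},{"hand":0.36,"travel":[9.9,-1.05,0],"angular":[0,0,0]},{"hand":0.36,"travel":[11.8,-0.6,0],"angular":[0,0,0]},{"hand":0.36,"travel":[13.6,0.1,0],"angular":[0,0,0]},{"hand":0.36,"travel":[15.4,1.0,0],"angular":[0,0,0]},{"hand":0.36,"travel":[17.0,2.1,0],"angular":[0,0,0]},{"hand":0.36,"travel":[17.5,2.45,0],"angular":[0,0,0]},{"hand":0.36,"travel":[17.5,2.45,0],"angular":[0,0,0]}]'
python3 - <<'E'
from h import *
for c in("top","scene"):
    im=ctrl.get_image(c); print(spots(c,("knob","post","door_edge","panel_edge","tamper_mid")))
E
```

```text
clock: 9.0
eef_pos: [543.3, 37.4, 141.6]
tool_rot: [3.141, -0.001, 1.576]
force: [0.5, -0.7, -1.2]
width: 30.9
{'knob': [], 'post': [([585.0, -21.0, 129.0], 0.5)], 'door_edge': [([795.0, -53.0, 72.0], 0.88)], 'panel_edge': [([801.0, -17.0, 71.0], 0.67)], 'tamper_mid': []}
{'knob': [([548.0, 31.0, 132.0], 0.8), ([582.0, -24.0, 126.0], 0.69)], 'post': [([593.0, 103.0, 68.0], 0.67), ([580.0, -22.0, 121.0], 0.47)], 'door_edge': [([794.0, -58.0, 72.0], 0.74)], 'panel_edge': [([800.0, -15.0, 72.0], 0.73)], 'tamper_mid': [([592.0, 102.0, 70.0], 0.56)]}
```

```bash
python3 -m creep '[{"hand":0.36,"travel":[-0.7,-0.3,0],"angular":[0,0,0]},{"hand":0.36,"travel":[-2.35,-1.45,0],"angular":[0,0,0]},{"hand":0.36,"travel":[-4.1,-2.35,0],"angular":[0,0,0]},{"hand":0.36,"travel":[-6,-3.05,0],"angular":[0,0,0]},{"hand":0.36,"travel":[-7.9,-3.5,0],"angular":[0,0,0]},{"hand":0.36,"travel":[-9.9,-3.75,0],"angular":[0,0,0]},{"hand":0.36,"travel":[-11.8,-3.75,0],"angular":[0,0,0]},{"hand":0.36,"travel":[-13.8,-3.5,0],"angular":[0,0,0]},{"hand":0.36,"travel":[-15.7,-3.05,0],"angular":[0,0,0]},{"hand":0.36,"travel":[-17.6,-2.35,0],"angular":[0,0,0]},{"hand":0.36,"travel":[-17.6,-2.35,0],"angular":[0,0,0]},{"hand":0.36,"travel":[-17.6,-2.35,0],"angular":[0,0,0]}]'
python3 - <<'E'
from h import *
for c in("top","scene"):
    im=ctrl.get_image(c); print(spots(c,("knob","post","door_edge","panel_edge","jug_mid")))
    cv2.imwrite(f"pics/{c}5.png",im["frame"][:,:,::-1])
E
```

```text
clock: 10.8
eef_pos: [519.9, -139.8, 141.4]
tool_rot: [3.141, -0.001, 1.574]
force: [0.4, -0.1, 0.7]
width: 31.0
{'knob': [], 'post': [([592.0, -126.0, 134.0], 0.61)], 'door_edge': [([797.0, -24.0, 71.0], 0.87)], 'panel_edge': [([797.0, -15.0, 69.0], 0.71)], 'jug_mid': [([491.0, -236.0, 70.0], 0.72)]}
{'knob': [([523.0, -144.0, 136.0], 0.67), ([589.0, -129.0, 123.0], 0.51)], 'post': [([589.0, -129.0, 122.0], 0.77)], 'door_edge': [([792.0, -24.0, 70.0], 0.58), ([798.0, -106.0, 65.0], 0.18)], 'panel_edge': [([804.0, -12.0, 71.0], 0.94)], 'jug_mid': [([497.0, -235.0, 66.0], 0.66)]}
```

```bash
python3 -m creep '[{"hand":0.36,"travel":[2.0,-0.7,0],"angular":[0,0,0]},{"hand":0.36,"travel":[4,-1.15,0],"angular":[0,0,0]},{"hand":0.36,"travel":[5.9,-1.4,0],"angular":[0,0,0]},{"hand":0.36,"travel":[7.9,-1.4,0],"angular":[0,0,0]},{"hand":0.36,"travel":[9.9,-1.15,0],"angular":[0,0,0]},{"hand":0.36,"travel":[11.8,-0.7,0],"angular":[0,0,0]},{"hand":0.36,"travel":[12.5,-0.4,0],"angular":[0,0,0]},{"hand":0.36,"travel":[12.5,-0.4,0],"angular":[0,0,0]},{"hand":0.36,"travel":[11.8,-0.7,0],"angular":[0,0,0]},{"hand":0.36,"travel":[10.8,-0.9,0],"angular":[0,0,0]},{"hand":0.36,"travel":[9.9,-1.15,0],"angular":[0,0,0]},{"hand":0.36,"travel":[8.9,-1.3,0],"angular":[0,0,0]},{"hand":0.36,"travel":[7.9,-1.4,0],"angular":[0,0,0]},{"hand":0.36,"travel":[6.9,-1.4,0],"angular":[0,0,0]},{"hand":0.36,"travel":[6.9,-1.4,0],"angular":[0,0,0]}]'
python3 - <<'E'
from h import *
for c in("top","scene"):
    im=ctrl.get_image(c); print(spots(c,("door_edge","panel_edge","knob")))
E
```

```text
clock: 12.9
eef_pos: [504.8, -72.5, 141.3]
tool_rot: [-3.14, -0.001, 1.572]
force: [-1.0, -0.3, -0.1]
width: 30.6
{'door_edge': [([798.0, -19.0, 69.0], 0.93)], 'panel_edge': [([799.0, -13.0, 68.0], 0.65)], 'knob': [([802.0, -13.0, 63.0], 0.4)]}
{'door_edge': [([795.0, -23.0, 70.0], 0.71)], 'panel_edge': [([802.0, -14.0, 70.0], 0.74)], 'knob': [([509.0, -78.0, 136.0], 0.66), ([591.0, 102.0, 70.0], 0.4)]}
```

```bash
python3 -m creep '[{"hand":0.36,"travel":[-1.0,0,0],"angular":[0,0,0]},{"hand":0.36,"travel":[-1.9,0.1,0],"angular":[0,0,0]},{"hand":0.36,"travel":[-1.9,0.1,0],"angular":[0,0,0]}]'; python3 -m creep '[{"hand":0.36,"travel":[-0.5,0,0],"angular":[0,0,0]},{"hand":0.36,"travel":[-1.0,0.2,0],"angular":[0,0,0]},{"hand":0.36,"travel":[-1.0,0.2,0],"angular":[0,0,0]}]';
python3 - <<'E'
from h import *
for c in("top","scene"):
    im=ctrl.get_image(c); print(spots(c,("door_edge","panel_edge")))
E
```

```text
clock: 13.6
eef_pos: [506.5, -89.7, 141.5]
tool_rot: [-3.141, -0.001, 1.574]
force: [-1.0, 1.0, -0.4]
width: 30.6
clock: 13.9
eef_pos: [507.8, -99.1, 141.3]
tool_rot: [-3.139, -0.003, 1.575]
force: [-2.3, 3.2, 0.1]
width: 31.0
{'door_edge': [([797.0, -14.0, 72.0], 0.58)], 'panel_edge': []}
{'door_edge': [([794.0, -20.0, 70.0], 0.77)], 'panel_edge': [([803.0, -14.0, 74.0], 0.58)]}
```

```bash
for i in 1; do python3 -m creep '[{"hand":0.36,"travel":[-0.5,0.1,0],"angular":[0,0,0]},{"hand":0.36,"travel":[-0.5,0.1,0],"angular":[0,0,0]}]'; python3 -m creep '[{"hand":0.36,"travel":[-0.5,0.1,0],"angular":[0,0,0]},{"hand":0.36,"travel":[-0.5,0.1,0],"angular":[0,0,0]}]'; done
python3 - <<'E'
from h import *
for c in("top","scene"):
    im=ctrl.get_image(c); print(spots(c,("door_edge","panel_edge")))
    f=im["frame"][70:170,190:370] if c=="top" else im["frame"][220:370,240:430]
    cv2.imwrite(f"pics/{c}6.png",cv2.resize(f,None,fx=4,fy=4,interpolation=2)[:,:,::-1])
E
```

```text
clock: 14.4
eef_pos: [508.5, -103.8, 141.2]
tool_rot: [-3.139, -0.002, 1.575]
force: [-2.6, 3.6, 0.8]
width: 30.9
clock: 14.6
eef_pos: [509.2, -108.6, 141.2]
tool_rot: [-3.138, -0.003, 1.575]
force: [-2.1, 3.7, 1.2]
width: 30.8
{'door_edge': [([796.0, -13.0, 72.0], 0.97)], 'panel_edge': [([799.0, -14.0, 70.0], 0.64)]}
{'door_edge': [([796.0, -14.0, 68.0], 0.92)], 'panel_edge': [([804.0, -15.0, 73.0], 0.55)]}
```

View pics/top6.png

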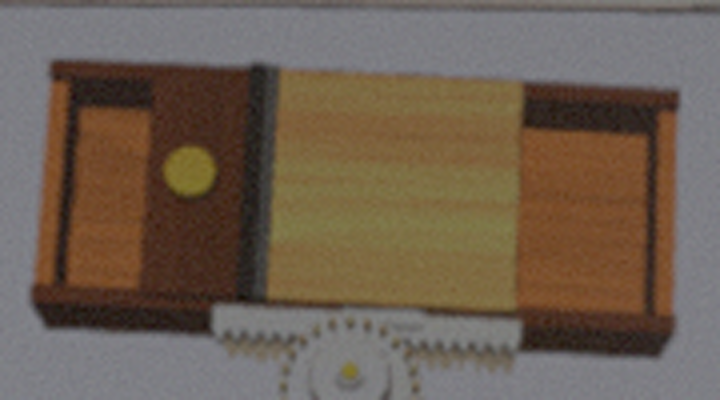

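The enlarged crop shows the door's grey strip (265,180) practically touching the rubber edge (252,180). I'll push until the force rises.

```bash
python3 -m creep '[{"hand":0.36,"travel":[-0.4,0.1,0],"angular":[0,0,0]},{"hand":0.36,"travel":[-0.4,0.1,0],"angular":[0,0,0]}]'; python3 -m creep '[{"hand":0.36,"travel":[-0.4,0.1,0],"angular":[0,0,0]},{"hand":0.36,"travel":[-0.4,0.1,0],"angular":[0,0,0]}]'; python3 -m creep '[{"hand":0.36,"travel":[-0.4,0.1,0],"angular":[0,0,0]},{"hand":0.36,"travel":[-0.4,0.1,0],"angular":[0,0,0]}]'
```

```text
clock: 15.1
eef_pos: [510.1, -112.3, 141.1]
tool_rot: [-3.138, -0.003, 1.576]
force: [-3.0, 4.2, 0.2]
width: 30.8
clock: 15.3
eef_pos: [510.6, -115.1, 141.0]
tool_rot: [-3.136, -0.005, 1.576]
force: [-3.8, 5.8, 2.3]
width: 30.9
clock: 15.5
eef_pos: [511.0, -117.0, 141.0]
tool_rot: [-3.135, -0.007, 1.578]
force: [-4.0, 7.7, 3.5]
width: 31.1
```

```bash
python3 -m creep '[{"hand":0.36,"travel":[-0.5,0.1,0],"angular":[0,0,0]},{"hand":0.36,"travel":[-0.5,0.1,0],"angular":[0,0,0]}]'; python3 -m creep '[{"hand":0.36,"travel":[-0.7,0.1,0],"angular":[0,0,0]},{"hand":0.36,"travel":[-0.7,0.1,0],"angular":[0,0,0]},{"hand":0.36,"travel":[-0.7,0.1,0],"angular":[0,0,0]}]'
python3 - <<'E'
from h import *
for c in("top","scene"):
    im=ctrl.get_image(c); print(spots(c,("door_edge","panel_edge","post","knob")))
E
```

```text
clock: 15.7
eef_pos: [511.4, -119.0, 140.9]
tool_rot: [-3.133, -0.011, 1.579]
force: [-4.1, 10.6, 4.4]
width: 30.9
clock: 16.0
eef_pos: [512.0, -121.9, 140.8]
tool_rot: [-3.131, -0.016, 1.582]
force: [-4.1, 12.1, 5.0]
width: 30.9
{'door_edge': [([798.0, -14.0, 70.0], 0.78)], 'panel_edge': [([800.0, -16.0, 71.0], 0.97)], 'post': [([583.0, -118.0, 131.0], 0.52)], 'knob': []}
{'door_edge': [([799.0, -16.0, 69.0], 0.66)], 'panel_edge': [([803.0, -14.0, 73.0], 0.78)], 'post': [([582.0, -117.0, 124.0], 0.62)], 'knob': [([517.0, -124.0, 136.0], 0.79)]}
```

```bash
python3 -m creep '[{"hand":0.36,"travel":[-1.0,0.2,0],"angular":[0,0,0]},{"hand":0.36,"travel":[-1.4,0.3,0],"angular":[0,0,0]},{"hand":0.36,"travel":[-1.4,0.3,0],"angular":[0,0,0]}]'
python3 -m creep '[{"hand":0.36,"travel":[-1.0,0.2,0],"angular":[0,0,0]},{"hand":0.36,"travel":[-1.8,0.3,0],"angular":[0,0,0]},{"hand":0.36,"travel":[-1.8,0.3,0],"angular":[0,0,0]},{"hand":0.36,"travel":[-1.8,0.3,0],"angular":[0,0,0]}]'
python3 - <<'E'
from h import *
for c in("top","scene"):
    im=ctrl.get_image(c); print(spots(c,("door_edge","panel_edge","knob","post")))
    f=im["frame"][70:170,190:370] if c=="top" else im["frame"][120:270,270:420]
    cv2.imwrite(f"pics/{c}7.png",cv2.resize(f,None,fx=4,fy=4,interpolation=2)[:,:,::-1])
E
```

```text
clock: 16.8
eef_pos: [513.8, -128.6, 140.6]
tool_rot: [-3.127, -0.024, 1.586]
force: [-5.8, 17.8, 8.7]
width: 30.5
clock: 17.2
eef_pos: [519.3, -145.5, 140.4]
tool_rot: [-3.131, -0.025, 1.587]
force: [1.1, 6.2, -0.5]
width: 30.9
{'door_edge': [([796.0, -18.0, 70.0], 0.79), ([798.0, -14.0, 69.0], 0.6)], 'panel_edge': [([798.0, -16.0, 70.0], 0.81)], 'knob': [], 'post': [([590.0, -130.0, 130.0], 0.59)]}
{'door_edge': [([797.0, -18.0, 72.0], 0.79)], 'panel_edge': [([803.0, -15.0, 69.0], 0.9)], 'knob': [([527.0, -146.0, 134.0], 0.84)], 'post': [([590.0, -131.0, 124.0], 0.59)]}
```

View pics/top7.png

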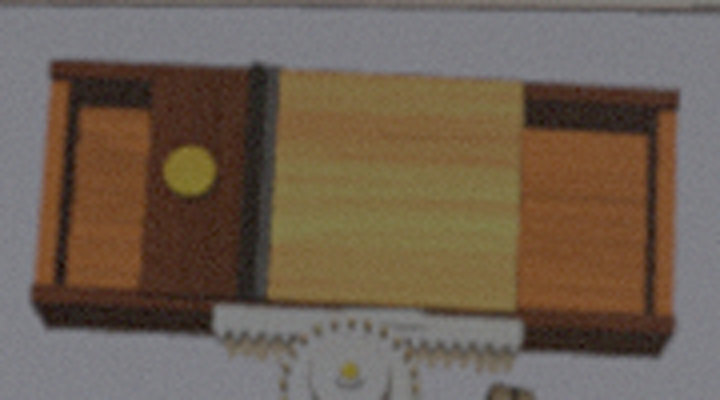

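The crop is much like the one before: strip against rubber at (258,180). The force rose to 18 N, then dropped as the handle jumped on. I'll swing back, drive again, and correlate the pictures at peak force to check that the door is tight.

```bash
python3 -m creep '[{"hand":0.36,"travel":[1.5,-0.5,0],"angular":[0,0,0]},{"hand":0.36,"travel":[3.5,-1.0,0],"angular":[0,0,0]},{"hand":0.36,"travel":[5.4,-1.3,0],"angular":[0,0,0]},{"hand":0.36,"travel":[7.4,-1.4,0],"angular":[0,0,0]},{"hand":0.36,"travel":[9.4,-1.3,0],"angular":[0,0,0]},{"hand":0.36,"travel":[9.4,-1.3,0],"angular":[0,0,0]},{"hand":0.36,"travel":[8.4,-1.35,0],"angular":[0,0,0]},{"hand":0.36,"travel":[7.4,-1.4,0],"angular":[0,0,0]},{"hand":0.36,"travel":[6.9,-1.4,0],"angular":[0,0,0]},{"hand":0.36,"travel":[6.9,-1.4,0],"angular":[0,0,0]}]'
cat >> h.py <<'E'
def door_shift(im,ref="pics/top7.png"):
    a=cv2.imread(ref,0).astype(np.float32)
    f=cv2.resize(im["frame"][70:170,190:370],None,fx=4,fy=4,interpolation=2)[:,:,::-1]
    b=cv2.cvtColor(np.ascontiguousarray(f),cv2.COLOR_BGR2GRAY).astype(np.float32)
    t=a[100:280,240:560]; r=cv2.matchTemplate(b[70:310,200:600],t,cv2.TM_CCOEFF_NORMED)
    # columns only: sub-pixel parabola
    v=r[30];i=int(v.argmax());d=(v[i-1]-v[i+1])/(2*(v[i-1]-2*v[i]+v[i+1])) if 0<i<len(v)-1 else 0
    t2=a[100:280,490:550];v2=cv2.matchTemplate(b[100:280,450:590],t2,cv2.TM_CCOEFF_NORMED)[0];j=int(v2.argmax());e=(v2[j-1]-v2[j+1])/(2*(v2[j-1]-2*v2[j]+v2[j+1])) if 0<j<len(v2)-1 else 0
    return round(i+d-40,2),round(j+e-40,2)   # px in 4x crop, ~1.6px/mm, + = right = -y
E
python3 - <<'E'
from h import *
a=ctrl.get_image("top");print("now",door_shift(a), spots("top",("door_edge","panel_edge")))
p=lambda q:{"frame":cv2.imread(q)[:,:,::-1]}
print("b5",door_shift(p("pics/top5.png")),"t4",door_shift(p("pics/t4.png")))
a6=cv2.imread("pics/top6.png",0).astype(np.float32);a7=cv2.imread("pics/top7.png",0).astype(np.float32)
for s in((100,280,490,550),(100,280,250,290)): print("6->7",cv2.phaseCorrelate(a6[s[0]:s[1],s[2]-20:s[3]+20],a7[s[0]:s[1],s[2]-20:s[3]+20]))
E
```

```text
clock: 18.7
eef_pos: [503.2, -75.9, 142.6]
tool_rot: [-3.129, -0.028, 1.587]
force: [-3.5, 8.6, 5.4]
width: 30.7
now (np.float32(-1.99), np.float32(-2.63)) {'door_edge': [([798.0, -16.0, 70.0], 0.55), ([670.0, -72.0, 103.0], 0.55)], 'panel_edge': [([801.0, -13.0, 72.0], 0.97)]}
b5 (np.float32(12.1), np.float32(12.71)) t4 (np.float32(-1.01), 40)
6->7 ((-0.043162412892797875, 0.07102394938281975), 0.29784710629781086)
6->7 ((0.13841993659436014, -0.3662710018975872), 0.1994319717089335)
```

```bash
python3 -m creep '[{"hand":0.36,"travel":[-0.8,0,0],"angular":[0,0,0]},{"hand":0.36,"travel":[-0.8,0,0],"angular":[0,0,0]},{"hand":0.36,"travel":[-0.8,0,0],"angular":[0,0,0]}]'
cat > s.py <<'E'
from h import *
for k in range(2): print(door_shift(ctrl.get_image("top")),end=' ')
print(spots("top",("door_edge","panel_edge")),np.round(ctrl.read_state()["force"],1))
E
python3 s.py
python3 -m creep '[{"hand":0.36,"travel":[-1.0,0,0],"angular":[0,0,0]},{"hand":0.36,"travel":[-1.0,0,0],"angular":[0,0,0]},{"hand":0.36,"travel":[-1.0,0,0],"angular":[0,0,0]}]'
python3 s.py
```

```text
clock: 19.15
eef_pos: [503.0, -81.1, 142.5]
tool_rot: [-3.129, -0.033, 1.588]
force: [-2.2, 13.5, 3.9]
width: 30.8
(np.float32(-1.99), np.float32(-2.76)) (np.float32(-2.04), np.float32(-2.6)) {'door_edge': [([799.0, -12.0, 72.0], 0.71)], 'panel_edge': [([798.0, -14.0, 71.0], 0.82)]} [-2.1 12.4  3.2]
clock: 19.65
eef_pos: [502.9, -86.2, 142.4]
tool_rot: [-3.128, -0.04, 1.59]
force: [-2.9, 16.0, 3.9]
width: 31.0
(np.float32(-2.04), np.float32(-2.7)) (np.float32(-2.09), np.float32(-2.64)) {'door_edge': [([800.0, -13.0, 71.0], 0.73)], 'panel_edge': [([798.0, -16.0, 71.0], 0.8)]} [-1.2 16.7  4. ]
```

The door stopped moving while the force rose from 8.6 to 16.7 N, so it is tight. Now I'll unload the handle, lift off and locate the post.

```bash
python3 -m creep '[{"hand":0.36,"travel":[1.0,0,0],"angular":[0,2,0]},{"hand":0.36,"travel":[2.2,0,0],"angular":[0,2,0]},{"hand":0.36,"travel":[2.2,0,0],"angular":[0,2,0]},{"hand":0.5,"travel":[2.0,0,0],"angular":[0,2,0]},{"hand":0.55,"travel":[2.0,0,0],"angular":[0,2,0]},{"hand":0.55,"travel":[2.0,0,-4],"angular":[0,2,0]},{"hand":0.55,"travel":[2.0,3,-5],"angular":[0,2,0]},{"hand":0.45,"travel":[2.0,3,-5],"angular":[0,2,0]},{"hand":0.45,"travel":[2.0,3,-5],"angular":[0,2,0]}]'
python3 - <<'E'
from h import *
for c in("wrist","top","scene"):
    im=ctrl.get_image(c); print(c,spots(c,("post","knob","door_edge","panel_edge")))
    if c=="wrist": cv2.imwrite("pics/w8.png",im["frame"][:,:,::-1])
    if c=="top":print(door_shift(im))
E
```

```text
clock: 20.75
eef_pos: [533.4, -68.1, 192.8]
tool_rot: [-3.128, -0.074, 1.59]
force: [-0.2, 0.7, 0.1]
width: 38.6
wrist {'post': [([573.0, -89.0, 128.0], 0.61)], 'knob': [([508.0, -68.0, 135.0], 0.74)], 'door_edge': [], 'panel_edge': []}
top {'post': [], 'knob': [], 'door_edge': [([798.0, -12.0, 70.0], 0.77)], 'panel_edge': [([801.0, -15.0, 72.0], 0.93)]}
(np.float32(-1.85), np.float32(-2.36))
scene {'post': [([571.0, -87.0, 124.0], 0.52), ([670.0, -71.0, 2.0], 0.4)], 'knob': [([508.0, -68.0, 134.0], 0.93), ([672.0, -71.0, 1.0], 0.7)], 'door_edge': [([795.0, -15.0, 69.0], 0.64)], 'panel_edge': [([803.0, -14.0, 73.0], 0.88)]}
```

View pics/w8.png

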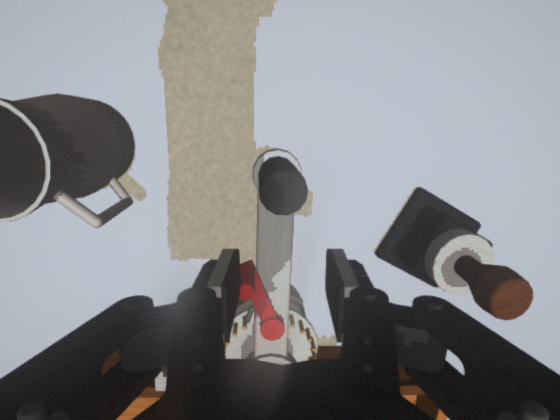

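The handle points straight down the tray normal. The knob is at (285,185), and the post at (246,285) stands on the -y side at (572,-88). The tool tilt went the wrong way, so I'll correct it.

```bash
python3 - <<'E'
from h import *
for p in([573,-87,185],[573,-87,120],[573,-43,120]): print(rel(p,np.pi/2))
E
```

```text
(array([-2.07,  3.95,  0.57]), array([-0.8, -4.3,  1.1]))
(array([-2.56,  4.04,  7.05]), array([-0.8, -4.3,  1.1]))
(array([1.83, 4.12, 7.38]), array([-0.8, -4.3,  1.1]))
```

```bash
python3 -m creep '[{"hand":0.45,"travel":[-2.1,3.95,0.6],"angular":[-0.8,-4.3,1.1]},{"hand":0.45,"travel":[-2.1,3.95,0.6],"angular":[-0.8,-4.3,1.1]},{"hand":0.45,"travel":[-2.3,4,4],"angular":[-0.8,-4.3,1.1]},{"hand":0.45,"travel":[-2.55,4.05,7],"angular":[-0.8,-4.3,1.1]},{"hand":0.45,"travel":[-2.55,4.05,7],"angular":[-0.8,-4.3,1.1]},{"hand":0.45,"travel":[-1.5,4.05,7.1],"angular":[-0.8,-4.3,1.1]},{"hand":0.45,"travel":[-0.6,4.1,7.2],"angular":[-0.8,-4.3,1.1]},{"hand":0.45,"travel":[0.3,4.1,7.3],"angular":[-0.8,-4.3,1.1]},{"hand":0.45,"travel":[1.1,4.1,7.4],"angular":[-0.8,-4.3,1.1]},{"hand":0.45,"travel":[1.85,4.1,7.4],"angular":[-0.8,-4.3,1.1]},{"hand":0.45,"travel":[1.85,4.1,7.4],"angular":[-0.8,-4.3,1.1]},{"hand":0.45,"travel":[1.85,4.1,7.4],"angular":[-0.8,-4.3,1.1]}]'
python3 - <<'E'
from h import *
for c in("wrist","scene","top"):
    im=ctrl.get_image(c); print(c,spots(c,("post","knob")))
print(door_shift(im)); print(rel([511,-66,175],np.pi/2))
E
```

```text
clock: 22.7
eef_pos: [572.9, -42.6, 120.1]
tool_rot: [3.141, 0.001, 1.572]
force: [-0.5, 1.2, 0.6]
width: 38.7
wrist {'post': [([570.0, -53.0, 129.0], 0.58), ([506.0, -65.0, 135.0], 0.28)], 'knob': [([506.0, -66.0, 135.0], 0.57)]}
scene {'post': [([570.0, -56.0, 125.0], 0.73), ([802.0, -14.0, 72.0], 0.34)], 'knob': [([510.0, -69.0, 135.0], 0.64)]}
top {'post': [], 'knob': []}
(np.float32(-1.83), np.float32(-2.41))
(array([-2.3 , -6.17, -5.52]), array([-0.,  0.,  0.]))
```

The post is now at (570,-54), about 15 mm on the +y side, so it is flipped. Next I'll fork the knob again.

```bash
python3 -m creep '[{"hand":0.45,"travel":[0,0,-4],"angular":[0,0,0]},{"hand":0.5,"travel":[0,0,-6],"angular":[0,0,0]},{"hand":0.6,"travel":[-1,-3,-6],"angular":[0,0,0]},{"hand":0.6,"travel":[-2.4,-6.2,-6],"angular":[0,0,0]},{"hand":0.6,"travel":[-2.4,-6.2,-6],"angular":[0,0,0]},{"hand":0.55,"travel":[-2.4,-6.2,-3.5],"angular":[0,0,0]},{"hand":0.45,"travel":[-2.4,-6.2,-2.1],"angular":[0,0,0]},{"hand":0.36,"travel":[-2.4,-6.2,-2.1],"angular":[0,0,0]},{"hand":0.36,"travel":[-2.4,-6.2,-2.1],"angular":[0,0,0]},{"hand":0.36,"travel":[-2.4,-6.2,-2.1],"angular":[0,0,0]}]'
python3 s.py; python3 - <<'E'
import numpy as np
from h import *
for w in np.arange(-.06,-.75,-.06):
    p=np.array([670.5,-71])+165*np.array([-np.cos(w),-np.sin(w)]); print(round(w,2),rel([*p,141])[0])
E
```

```text
clock: 24.15
eef_pos: [511.1, -66.5, 141.3]
tool_rot: [3.141, 0.0, 1.572]
force: [-0.6, 3.0, -1.1]
width: 30.8
(np.float32(-1.83), np.float32(-2.46)) (np.float32(-1.86), np.float32(-2.52)) {'door_edge': [([799.0, -12.0, 71.0], 0.96)], 'panel_edge': [([799.0, -13.0, 68.0], 0.88)]} [-0.3  3.6 -0.1]
-0.06 [ 0.54 -0.54  0.03]
-0.12 [ 1.53 -0.45  0.03]
-0.18 [ 2.5  -0.3   0.03]
-0.24 [ 3.47 -0.09  0.03]
-0.3 [4.43 0.17 0.03]
-0.36 [5.36 0.5  0.03]
-0.42 [6.28 0.87 0.03]
-0.48 [7.17 1.3  0.03]
-0.54 [8.03 1.79 0.03]
-0.6 [8.86 2.32 0.03]
-0.66 [9.66 2.91 0.03]
-0.72 [10.43  3.54  0.03]
```

```bash
python3 -m creep '[{"hand":0.36,"travel":[0.5,-0.5,0],"angular":[0,0,0]},{"hand":0.36,"travel":[1.5,-0.45,0],"angular":[0,0,0]},{"hand":0.36,"travel":[2.5,-0.3,0],"angular":[0,0,0]},{"hand":0.36,"travel":[3.5,-0.1,0],"angular":[0,0,0]},{"hand":0.36,"travel":[4.4,0.2,0],"angular":[0,0,0]},{"hand":0.36,"travel":[4.4,0.2,0],"angular":[0,0,0]}]'
python3 s.py
```

```text
clock: 24.95
eef_pos: [513.0, -20.9, 141.1]
tool_rot: [-3.141, -0.0, 1.574]
force: [0.3, -0.3, -0.1]
width: 30.7
(np.float32(1.43), np.float32(1.16)) (np.float32(1.4), np.float32(1.22)) {'door_edge': [([796.0, -15.0, 72.0], 0.6)], 'panel_edge': [([797.0, -13.0, 69.0], 0.92)]} [-0.7 -0.1 -0.5]
```

```bash
python3 -m creep '[{"hand":0.36,"travel":[0.8,0.3,0],"angular":[0,0,0]},{"hand":0.36,"travel":[1.7,0.7,0],"angular":[0,0,0]},{"hand":0.36,"travel":[2.6,1.1,0],"angular":[0,0,0]},{"hand":0.36,"travel":[3.5,1.6,0],"angular":[0,0,0]},{"hand":0.36,"travel":[4.3,2.1,0],"angular":[0,0,0]},{"hand":0.36,"travel":[4.3,2.1,0],"angular":[0,0,0]}]'
python3 s.py; python3 - <<'E'
from h import *
im=ctrl.get_image("scene");print(spots("scene",("door_edge","panel_edge","post","knob")))
E
```

```text
clock: 25.75
eef_pos: [534.4, 21.6, 141.1]
tool_rot: [3.141, -0.0, 1.573]
force: [-0.8, -0.1, 0.0]
width: 30.7
(np.float32(14.51), np.float32(15.49)) (np.float32(14.42), np.float32(15.3)) {'door_edge': [([800.0, -24.0, 73.0], 0.6)], 'panel_edge': [([802.0, -13.0, 70.0], 0.71)]} [-0.2 -1.1 -0.1]
{'door_edge': [], 'panel_edge': [([796.0, -105.0, 63.0], 0.7), ([802.0, -14.0, 68.0], 0.65)], 'post': [], 'knob': [([532.0, 14.0, 133.0], 0.79)]}
```

The door is about 10.6 mm off by correlation, and about 11 mm by the network. I'll release and lift.

```bash
python3 -m creep '[{"hand":0.45,"travel":[-0.2,0,0],"angular":[0,0,0]},{"hand":0.5,"travel":[-0.2,0,0],"angular":[0,0,0]},{"hand":0.5,"travel":[-0.2,0,0],"angular":[0,0,0]},{"hand":0.5,"travel":[-0.2,0,-4],"angular":[0,0,0]},{"hand":0.5,"travel":[-0.2,0,-8],"angular":[0,0,0]},{"hand":0.5,"travel":[-0.2,-6,-11],"angular":[0,0,0]},{"hand":0.5,"travel":[-0.2,-8,-11],"angular":[0,0,0]},{"hand":0.5,"travel":[-0.2,-8,-11],"angular":[0,0,0]}]'
python3 s.py; python3 - <<'E'
from h import *
for c in("wrist","scene"):
    im=ctrl.get_image(c);print(spots(c,("door_edge","panel_edge","post","knob","jug_mid","tamper_mid","cup1_rim","cup2_rim")))
    if c=="wrist": cv2.imwrite("pics/w9.png",im["frame"][:,:,::-1])
E
```

```text
clock: 27.0
eef_pos: [450.5, 19.1, 252.6]
tool_rot: [3.141, -0.001, 1.573]
force: [1.2, 0.6, -0.2]
width: 43.0
(np.float32(14.42), np.float32(15.41)) (np.float32(14.24), np.float32(15.27)) {'door_edge': [([799.0, -23.0, 70.0], 0.97)], 'panel_edge': [([800.0, -12.0, 68.0], 0.74)]} [ 0.3 -0.4  0.3]
{'door_edge': [([533.0, 18.0, 135.0], 0.24)], 'panel_edge': [], 'post': [([598.0, -4.0, 130.0], 0.91)], 'knob': [([532.0, 18.0, 137.0], 0.71)], 'jug_mid': [([492.0, -238.0, 65.0], 0.64)], 'tamper_mid': [], 'cup1_rim': [([492.0, -238.0, 66.0], 0.51)], 'cup2_rim': []}
{'door_edge': [([797.0, -23.0, 73.0], 0.75), ([533.0, 19.0, 135.0], 0.25)], 'panel_edge': [([803.0, -14.0, 70.0], 0.67)], 'post': [([595.0, -1.0, 122.0], 0.71)], 'knob': [([797.0, -9.0, 68.0], 0.74), ([535.0, 13.0, 136.0], 0.64)], 'jug_mid': [([499.0, -235.0, 68.0], 0.89), ([591.0, 100.0, 70.0], 0.67)], 'tamper_mid': [([591.0, 102.0, 73.0], 0.78)], 'cup1_rim': [([331.0, -321.0, 71.0], 0.8), ([799.0, -12.0, 64.0], 0.62)], 'cup2_rim': [([372.0, -396.0, 76.0], 0.61)]}
```

View pics/w9.png

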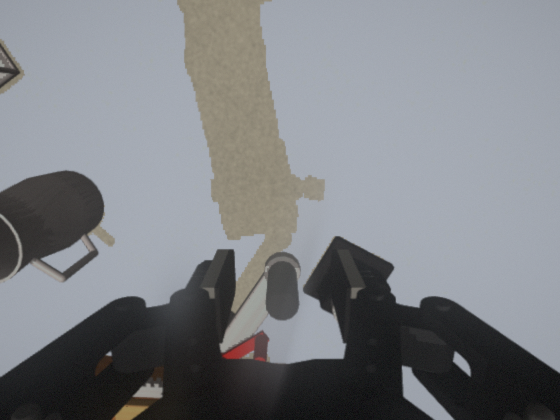

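The fork is clear of the knob (283,290). The post computes to about 17 mm on the +y side of the bar, so the selector is back on its first side. The gap is 9 to 11 mm and the bystanders are where they were. I'm handing in.

```bash
python3 -c "
from cell import ctrl
print(ctrl.finish_job())"
```

```text
the job is handed in; nothing more can be done
None
```

I flipped the selector, wound the door tight against the rubber edge, flipped the selector back and wound the door off again by about 1 cm. I handed the job in at about 27 s of the 67 s. No verdict is reported.

- **Tight:** the door stopped moving while the force on the knob rose from 8.6 to 16.7 N. On the first push the handle suddenly jumped forward at about 18 N, probably skipping a pin. The door had sprung back about 1.5 mm afterwards, so I swung back and drove it tight again.
- **Final gap:** 10.6 mm by image correlation and 9–11 mm by the networks, within the allowed 5–18 mm.
- **Selector and handle:** the selector post stands about 17 mm to its first side, so the selector is back where it started. The gripper is clear of everything.
- **Bystanders:** the jug, tamper stand and cups measured where they were at the start, within the networks' error. One scene-camera reading put the jug about 5 mm off in x, while the wrist camera put it in place.

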